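# Check the welding earth with the cordless tester and hold it in the earth block

## Robot

A 6-joint arm with a two-finger parallel gripper is mounted at the origin on a cart in front of the work surface, level with it; the furniture and walls round the work are solid. World frame = base frame: x ahead of the robot, y to its left, z up, the work surface at z = 0. Lengths are in mm, angles in degrees, forces in N, time in s.
With the tool pointing down it reaches from about 350 to 850 mm from the base axis. Payload 8.1 kg.
Tool frame: the origin (TCP) lies midway between the tips of the shut fingers; the grasp point (between the pads) lies 19 mm behind it; z points along the fingers, y is the line along which they close (so a half turn about z gives the same grasp; the last joint's range is limited). The gripper opens to 85 mm and grips with 20 to 120 N. Pads are 22 mm wide; open, the fingers measure 114 mm over their backs; the gripper's body (76 mm by 85 mm) begins 54 mm behind the grasp point. The pads swing forward as they close: fully open they stand 13 mm farther back than shut.
Start: joints at [64.263, 7.471, 85.268, -0, 87.261, -4.893], TCP at [213.476, 560.744, 231.292] pointing down, gripper open.
Joint ranges: [-169.43, 169.43], [-51.17, 129.36], [1.28, 143.12], [-76.62, 256.62], [0, 156.53], [-152.29, 152.29]. Speed limits (degrees/s): [136.94, 136.94, 159.86, 180, 180, 180].

## Interface

Orientations are given as [roll, pitch, yaw] about the fixed x, y, z axes, in that order (R = Rz(yaw) Ry(pitch) Rx(roll)).
In Python, from bench import r gives the robot as it stands. The module is installed in compiled form; this text tells all that it offers.
- The arm moves only by the tool jog_arm, never from a script. Its argument "rows" is a list of rows, each a list of 2 entries, a list of its own where there are three numbers: the shift along the tool's x, y, z in mm, then the turn, a rotation vector about the tool's x, y, z in rad. A call has 1 to 10 rows; each row is the pose to reach, as a shift and turn from the pose commanded when the call began, along the tool's axes at that moment; what a row does not reach only later rows make up. A row lasts 1/10 s, in which the tool goes at most 50 mm and 8.59 degrees, less where a joint would pass 70% of its speed; a pose out of reach is approached as far as the arm can. A call with a gripper value outside its range is refused whole. "grip" is the finger opening in mm, from 0 to 85.4, set as the call begins (left out, the last holds). The fingers move at their own pace and stop on an object; "force" is the grip in N (left out, the last holds). Time passes only in rows, so rows that repeat a pose let the fingers close. It gives the time, the measured TCP pose, the force, the opening and the grip force at its end, in the units of the state.
- r.sense(): the state, without advancing time (a new reading comes with each control period).
- r.snapshot(name): name is "scene" or "top"; returns (picture, depth): 480x640x3 uint8, blue, green, red; 480x640 float32, mm along the optical axis (not along the pixel's ray), 0 where there is no reading.
- r.camera_params(name): a dict with "fx", "fy", "cx", "cy" (pixels), "dist_coeffs" ([k1, k2, p1, p2, k3] as OpenCV has them; the pictures are not rectified), "pose" (4x4, takes a point from camera to world coordinates). Camera axes: x right, y down, z forward; pixel columns grow to the right and rows downward; lengths in mm; the calibration is good to about 2 mm. A picture is of the moment at which its call begins. camera_params takes no time and is no camera call.
- r.hand_in(): hands the job in; it is judged then, once.
The state is a dict: "time": time; "joint_pos": joint angles; "qd": joint speeds; "joint_efforts": joint torques, N m; "tool_pos": TCP position; "tcp_rot": TCP orientation; "ft_force": force on the tool from outside, world axes, zero at the start; "wrist_torque": the same for the moment, N m; "finger_gap": finger opening in mm; "grip_force": force on a finger pad.
Only numpy, scipy, OpenCV 4.12 (cv2) and the standard library are available. Lean on these libraries where they do the work, as an engineer would, in place of code of your own. Each camera call takes 0.05 s, during which the arm holds its last target. There are 200 camera calls.

## Task

Leaving the other things on the bench alone, check the press's earth circuit with the yellow cordless tester: lift it from its black cradle and press its ball tip lightly onto the copper stud with the red collar for about half a second, then onto the one with the blue collar in the same way. Then slide the tester's copper tongue under the green lip of the earth block, push by feel until the sprung contact inside is fully home, without forcing it, and finish while still holding the tester upright and pressed home.

Things in the scene. Friction and masses are not known exactly. Their poses are not given: they have to be found in the camera images.
- tester_grip (a point): Grip point of the tester, at the middle of its upright yellow handle. The handle is 28 mm (x) by 26 mm (y) and 84 mm tall, so it goes on 34 mm above and 50 mm below this point; 140 g. The tester's x axis points along its copper tongue, z up. Grip it here from above, across either pair of faces; the cradle's two cheeks reach up to 40 mm below this point.
- tester_ball (a point): Lowest point of the tester's steel ball tip (10 mm ball), straight below the handle, 64 mm below tester_grip and 14 mm below the flat underside of handle and tongue. Same axes as tester_grip. When parked, the tip hangs in a 16 mm hole of the cradle.
- tester_tongue (a point): Middle of the front end of the tester's copper tongue: 54 mm along the tester's x from the handle's axis and 46 mm below tester_grip. The tongue is 16 mm wide, 8 mm thick and stands 40 mm out from the handle's front face. Same axes as tester_grip.
- cradle: Black parking cradle fixed to the bench, 70 x 56 mm, top 24 mm above the bench, with two cheeks 10 mm higher beside the handle. Origin at the centre of its underside; its x axis is the parked tester's x. The tester lifts straight up out of it.
- red_stud_top (a point): Centre of the top of the copper test stud with the red collar: a copper disc 24 mm across, 38 mm above the bench, on a 46 mm square black base. Sprung: it goes down up to 6 mm, starting at 1.4 N and taking 5.6 N at its stop.
- blue_stud_top (a point): The same for the test stud with the blue collar. The two may stand in either place.
- slot_mouth (a point): Middle of the mouth of the slot in the earth block. Its x axis points into the slot, away from the robot within about 20 degrees; z up. The mouth is 26 mm wide and 14 mm high (floor 40 mm, lip's underside 54 mm above the bench, this point 47 mm). The sprung contact's face waits 18 mm inside and can go 12 mm further, to 30 mm inside, where it meets its stop.
- earth_block: Grey earth block fixed to the bench, 64 mm (x) by 90 mm (y) and 62 mm tall, with a green lip plate 8 mm thick on top; feet reach 14 mm out at its sides. Origin at the centre of its underside; the slot's mouth is in its front face, at x = -30 mm.
- contact (a joint): Travel of the sprung copper contact inside the slot: 0 m free, 0.012 m fully home against its stop. The spring pushes back with 3 N at first and 11 N fully home. A red pin stands 1 mm out of the block's back when free and 13 mm out when home.
- red_stud (a joint): Travel of the red-collared stud, 0 m up, 0.006 m down at its stop.
- blue_stud (a joint): Travel of the blue-collared stud, 0 m up, 0.006 m down at its stop.
- tester: The yellow cordless tester with its copper tongue and ball tip. Origin at the middle of the handle's flat underside, 50 mm below tester_grip; x along the tongue, z up.
- turned_stop: Bystander: loose turned aluminium part, 55 mm across, 57 mm tall, towards the back on the right. Origin at the centre of its underside.
- nest_block_2: Bystander: loose machined block, 35 x 45 x 22 mm, towards the back on the right. Origin at the centre of its underside.
There are look-alikes about, which are no part of the job. What is shaped like the part that bears blue_stud_top but purple or turquoise is not meant.

How it is judged (in metres and radians):
On the way, in this order (a step that is already met when the one before it is completed fails the run):
1. the tester's ball tip is pressed on the red-collared stud (contact force between tester and red_stud above 1 N and distance between tester_ball and red_stud_top below 0.013 m), for 0.2 s.
2. the tester's ball tip is pressed on the blue-collared stud (contact force between tester and blue_stud above 1 N and distance between tester_ball and blue_stud_top below 0.013 m), for 0.2 s.
At the end, for the whole second after the job is handed in: The tester, gripped in the fingers, upright within about 11 degrees and still, has its tongue at least 24 mm inside the slot and keeps the sprung contact pushed in by more than 9.5 of its 12 mm, with more than 6 N on it (value of joint contact above 0.0095 m and contact force between tester and contact above 6 N and x of tester_tongue in the frame of slot_mouth above 0.024 m and contact force between the fingers and tester above 2 N and angle between tester's own z axis and vertical below 0.2 rad and linear speed of tester below 0.02 m/s); the arm keeps its last pose, push and grip.
It fails at once if the contact is forced: more than 45 N on it (contact force between tester and contact above 45 N).
It fails at once if a bystander is shifted by more than 3 cm (distance of any of turned_stop, nest_block_2 from where it was at the start of the episode above 0.03 m).
It also fails if it takes over 53 s, if anything falls off the work surface, if the arm or the gripper's body presses on something with over 40 N, if the wrist force passes 120 N, or if a joint passes its speed limit or range.

## Working session

There is one attempt and no reset: what is moved stays moved. The work goes in short steps, Python scripts to look and compute and a tool call to move; the robot and the scene stay as the last step left them, time stands still between calls to the robot, and variables do not carry over. Pictures are saved under pics/ and viewed, at most 10 in all, crops included, and the job is handed in when it is done.

Besides the shell and the picture viewer there is one more tool, called after "Emit:" as a command line: name --argument value ..., lists and objects as JSON in quotes. jog_arm: Moves the arm, as the interface text tells. Its arguments: {"type":"object","properties":{"rows":{"type":"array"},"grip":{"type":"number"},"force":{"type":"number"}},"required":["rows"]}

```bash
mkdir -p pics; python3 - <<'E'
from bench import r
import cv2,numpy as np
for n in("scene","top"):
    p,d=r.snapshot(n); cv2.imwrite(f"pics/{n}0.png",p); np.save(f"{n}_d.npy",d)
    c=r.camera_params(n); print(n,{k:np.round(v,3).tolist() for k,v in c.items()})
s=r.sense(); print(s)
E
```

```text
scene {'fx': 437.933, 'fy': 437.933, 'cx': 315.096, 'cy': 237.811, 'dist_coeffs': [-0.047, 0.0, 0.0, 0.0, 0.0], 'pose': [[0.559, -0.526, 0.641, 25.594], [-0.829, -0.369, 0.42, -307.067], [0.016, -0.766, -0.642, 658.994], [0.0, 0.0, 0.0, 1.0]]}
top {'fx': 564.979, 'fy': 564.979, 'cx': 317.596, 'cy': 242.864, 'dist_coeffs': [-0.043, 0.0, 0.0, 0.0, 0.0], 'pose': [[-0.004, -0.982, 0.189, 377.886], [-1.0, 0.003, -0.007, 78.267], [0.007, -0.189, -0.982, 1212.722], [0.0, 0.0, 0.0, 1.0]]}
{'time': 0.1, 'joint_pos': array([ 6.42633965e+01,  7.51281307e+00,  8.53248114e+01, -1.29995217e-03,
        8.72607719e+01, -4.89325958e+00]), 'qd': array([ 0.04714586, -0.30571216, -0.02392778, -0.0215912 , -0.0494803 ,
       -0.0218139 ]), 'joint_efforts': array([ 4.77545291e-04, -5.70956719e+01, -5.01938260e+01, -2.81996145e-04,
        8.04647512e-03, -5.89290323e-06]), 'tool_pos': array([213.25679326, 560.28096161, 230.31115994]), 'tcp_rot': array([-1.79901851e+02, -7.09955439e-03,  1.59156713e+02]), 'ft_force': array([0.26892483, 0.58431553, 0.02951706]), 'wrist_torque': array([ 0.00986214, -0.01294036,  0.01646439]), 'grip_force': 0.0, 'finger_gap': 85.28630975757007}
```

View pics/scene0.png

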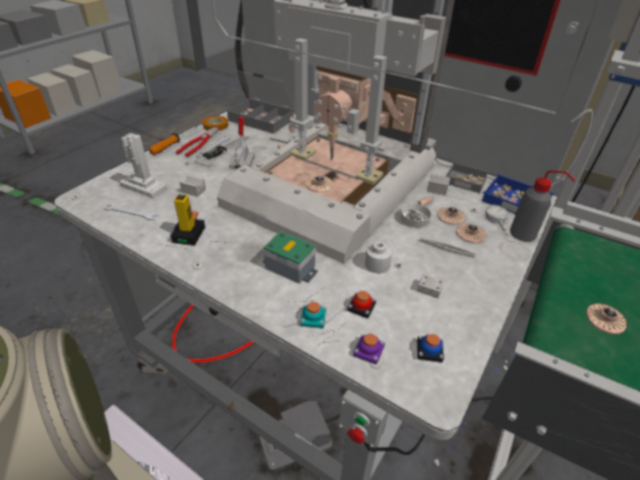

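View pics/top0.png

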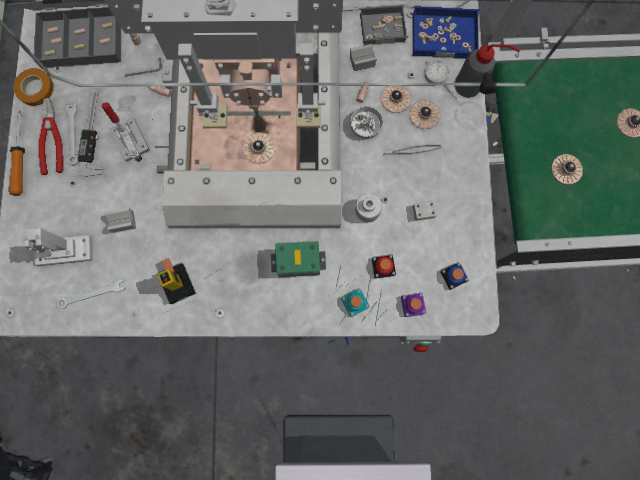

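Scene view: the yellow tester in its black cradle is at (185,215), and the earth block with the green lip is at (291,256). Top view: the tester is at (172,280) and the block at (298,259).

Candidates for each item, as top-view pixels:
- **Studs:** red (384,265), blue (455,274), turquoise (355,301) and purple (414,303). I choose red and blue; turquoise and purple are look-alikes.
- **Tester:** the only yellow upright is at (172,280). The orange screwdriver at (16,170) is not it.

Next is a close crop to check these.

```bash
cat > h.py <<'E'
import cv2,numpy as np
from bench import r
def ray(n,uv):
    c=r.camera_params(n);K=np.array([[c['fx'],0,c['cx']],[0,c['fy'],c['cy']],[0,0,1]])
    q=cv2.undistortPoints(np.float64(uv).reshape(-1,1,2),K,np.array(c['dist_coeffs']))[:,0]
    P=np.array(c['pose']);return P[:3,3],np.c_[q,np.ones(len(q))]@P[:3,:3].T
def plane(n,uv,z):
    o,d=ray(n,uv);return o+d*((z-o[2])/d[:,2])[:,None]
def tri(a,b):
    (o1,d1),(o2,d2)=ray("top",[a]),ray("scene",[b]);d1,d2=d1[0],d2[0]
    t=np.linalg.lstsq(np.c_[d1,-d2],o2-o1,rcond=None)[0]
    p,q=o1+t[0]*d1,o2+t[1]*d2;return (p+q)/2,np.linalg.norm(p-q)
def blobs(img,lo,hi,roi):
    x0,y0,x1,y1=roi;h=cv2.cvtColor(img[y0:y1,x0:x1],cv2.COLOR_BGR2HSV)
    m=cv2.inRange(h,np.array(lo),np.array(hi))
    cs,_=cv2.findContours(m,cv2.RETR_EXTERNAL,cv2.CHAIN_APPROX_NONE)
    c=max(cs,key=cv2.contourArea);M=cv2.moments(c)
    return np.array([M['m10']/M['m00']+x0,M['m01']/M['m00']+y0]),cv2.contourArea(c),c[:,0]+[x0,y0]
E
python3 - <<'E'
from h import *
t=cv2.imread("pics/top0.png");s=cv2.imread("pics/scene0.png")
z=lambda i,x,y,w,h:cv2.resize(i[y:y+h,x:x+w],(400,300),interpolation=cv2.INTER_CUBIC)
cv2.imwrite("pics/crop1.png",np.vstack([np.hstack([z(t,130,245,80,60),z(s,150,185,80,60)]),np.hstack([z(t,260,230,80,60),z(t,340,240,140,105)])]))
cop=((5,90,110),(14,255,255))
for n,rt,rs in(("red",(365,250,405,282),(345,288,380,320)),("blue",(438,258,475,292),(415,330,448,362))):
    a,A,_=blobs(t,(5,80,100),(16,220,255),rt);b,B,_=blobs(s,(5,80,100),(16,220,255),rs)
    print(n,a,A,b,B,tri(a,b),plane("top",[a],38))
a,A,c=blobs(t,(20,120,80),(35,255,255),(150,255,200,310));b,B,c2=blobs(s,(20,120,80),(35,255,255),(165,185,210,245))
print("yel",a,A,cv2.minAreaRect(c),b,B,c2.min(0),c2.max(0))
a,A,c=blobs(t,(60,80,40),(85,255,220),(260,230,340,290));rc=cv2.minAreaRect(c)
print("lip",A,rc); bx=plane("top",cv2.boxPoints(rc),70);print(bx.round(1))
b,B,c=blobs(s,(60,80,40),(85,255,220),(255,225,325,290));print(cv2.approxPolyDP(c,4,True)[:,0].tolist())
print(plane("scene",cv2.approxPolyDP(c,4,True)[:,0],70).round(1).tolist())
E
```

```text
red [385.03614458 264.1184739 ] 83.0 [362.47595357 296.11774461] 100.5 (array([557.94027895, -71.78755432,  34.18172668]), np.float64(2.1511901411127523)) [[558.00620711 -72.17952042  38.        ]]
blue [457.26378897 273.75779376] 69.5 [432.46464646 339.23569024] 99.0 (array([ 536.74153674, -223.75748965,   36.34074983]), np.float64(1.6003261374460553)) [[ 536.92905315 -224.05467073   38.        ]]
yel [168.66726297 279.80143113] 279.5 ((169.41378784179688, 279.53448486328125), (20.98357391357422, 19.683706283569336), 68.19859313964844) [184.2094783  213.89964158] 418.5 [175 195] [194 230]
lip 1215.5 ((297.06610107421875, 257.32171630859375), (30.012508392333984, 43.34585189819336), 87.1375961303711)
[[596.9 158.2  70. ]
 [601.2  69.1  70. ]
 [538.9  66.3  70. ]
 [534.7 154.6  70. ]]
[[265, 248], [299, 262], [314, 246], [279, 232]]
[[528.5, 143.2, 70.0], [534.3, 62.3, 70.0], [590.9, 65.0, 70.0], [585.7, 151.3, 70.0]]
```

View pics/crop1.png

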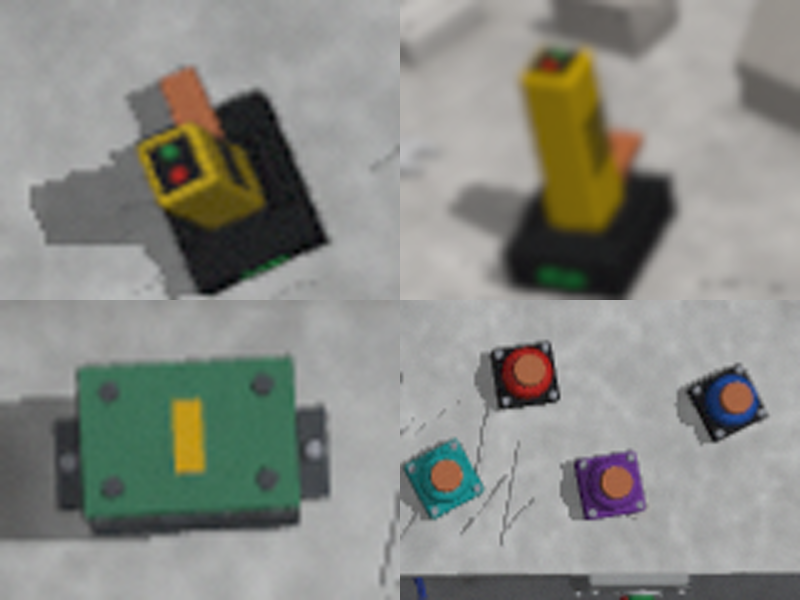

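The crop confirms the picks:
- **Tester:** the yellow handle's top face is centred at about top (165.4,277.6) and scene (181.7,197.6), with the copper tongue pointing up-left.
- **Studs:** the red and blue collars stand on black bases. The turquoise and purple ones have coloured bases.
- **Earth block:** its front face is towards the robot.

Next I refine the tester's yaw and height, and the slot frame.

```bash
python3 - <<'E'
from h import *
t=cv2.imread("pics/top0.png");s=cv2.imread("pics/scene0.png")
print("handle top",tri((165.4,277.6),(181.7,197.6)))
Q=np.array([(140,145),(190,125),(213,178),(165,203)])/5+[130,245]
print(plane("top",Q,108).round(1).tolist(),plane("top",Q,108).mean(0))
hs=cv2.cvtColor(t,cv2.COLOR_BGR2HSV)
m=cv2.inRange(hs,np.array((0,0,0)),np.array((179,255,45)));m[:250]=0;m[310:]=0;m[:,:160]=0;m[:,205:]=0
print("cradle rect",cv2.minAreaRect(cv2.findNonZero(m)),plane("top",cv2.boxPoints(cv2.minAreaRect(cv2.findNonZero(m))),24).round(1).tolist())
a,A,c=blobs(t,(5,70,100),(16,220,255),(155,250,185,275));rc=cv2.minAreaRect(c);print("tongue",a,A,rc,plane("top",cv2.boxPoints(rc),32).round(1).tolist())
# lip: matched corners, two views
m=cv2.inRange(hs,np.array((55,70,30)),np.array((90,255,230)));m[:,:265]=0;m[:,332:]=0;m[:235]=0;m[285:]=0
_,_,c=blobs(t,(60,80,40),(85,255,220),(260,230,340,290));ap=cv2.approxPolyDP(c,3,True)[:,0];print(ap.tolist())
for z in(54,62):
  bx=plane("top",cv2.boxPoints(cv2.minAreaRect(c)),z);print(z,bx.round(1).tolist(),bx.mean(0))
# depth-based heights
P=np.array(r.camera_params("top")['pose']);d=np.load("top_d.npy")
def dp(u,v):
  o,dr=ray("top",[(u,v)]);return (o+dr[0]*d[v,u]).round(1)
for uv in((165,277),(290,257),(385,264),(457,274),(297,300),(298,274)):print(uv,dp(*uv))
# yellow label centre on the lip in both views
a,_,_=blobs(t,(18,100,100),(32,255,255),(285,240,310,275));b,_,_=blobs(s,(18,100,100),(32,255,255),(270,230,310,260));print("label",a,b,tri(a,b))
E
```

```text
handle top (array([522.02953263, 370.33892585, 107.26116649]), np.float64(0.737075919911832))
[[528.8, 385.4, 108.0], [536.8, 365.9, 108.0], [515.7, 355.9, 108.0], [505.8, 374.4, 108.0]] [521.77132334 370.39093917 108.        ]
cradle rect ((175.87628173828125, 283.2216796875), (32.998748779296875, 27.211278915405273), 66.03751373291016) [[541.0, 411.4, 24.0], [564.6, 359.4, 24.0], [500.2, 328.5, 24.0], [477.0, 380.1, 24.0]]
tongue [167.19555556 264.49333333] 75.0 ((167.362060546875, 265.6551513671875), (14.112845420837402, 7.984899044036865), 68.19859313964844) [[567.8, 401.4, 32.0], [574.2, 385.9, 32.0], [546.1, 373.6, 32.0], [539.8, 389.0, 32.0]]
[[317, 242], [276, 244], [277, 272], [319, 270]]
54 [[600.0, 159.4, 54.0], [604.3, 69.0, 54.0], [541.1, 66.1, 54.0], [536.9, 155.6, 54.0]] [570.58413344 112.51262941  54.        ]
62 [[598.4, 158.8, 62.0], [602.8, 69.0, 62.0], [540.0, 66.2, 62.0], [535.8, 155.1, 62.0]] [569.253716   112.27618956  62.        ]
(165, 277) [523.2 371.9 105.5]
(290, 257) [570.  126.9  60.7]
(385, 264) [558.  -71.9  39.6]
(457, 274) [ 536.4 -223.4   38.2]
(297, 300) [486.5 114.    2. ]
(298, 274) [539.3 111.3  26.2]
label [297.37626263 257.22727273] [288.90123457 245.5462963 ] (array([568.64558591, 111.98372603,  63.73237192]), np.float64(1.0528165767890696))
```

```bash
cat >> h.py <<'E'
from scipy.spatial.transform import Rotation as R
def go(xyz,yaw,frm=None):
    s=r.sense();p=np.array(s['tool_pos']);A=R.from_euler('xyz',s['tcp_rot'],degrees=True)
    if frm: p=np.array(frm[0]);A=R.from_euler('xyz',[180,0,frm[1]],degrees=True)
    B=R.from_euler('xyz',[180,0,yaw],degrees=True)
    print("shift",A.inv().apply(np.array(xyz)-p).round(2),"turn",(A.inv()*B).as_rotvec().round(4))
E
python3 - <<'E'
from h import *
go((522,370.4,160),115,((213.476,560.744,231.292),159.156))
E
```

```text
shift [-356.06  -68.11   71.29] turn [ 0.     -0.      0.7707]
```

Emit:
jog_arm --rows '[[[-45,-8,0],[0,0,0.1]],[[-90,-17,0],[0,0,0.2]],[[-135,-26,10],[0,0,0.3]],[[-180,-34,20],[0,0,0.4]],[[-225,-43,35],[0,0,0.5]],[[-270,-52,45],[0,0,0.6]],[[-310,-60,55],[0,0,0.7]],[[-340,-65,65],[0,0,0.77]],[[-356,-68,71],[0,0,0.77]],[[-356,-68,71],[0,0,0.77]]]' --grip 85

```text
time: 1.1
tool_pos: [522.5, 368.8, 158.4]
tcp_rot: [-179.8, 0.0, 115.0]
ft_force: [-0.9, -0.8, 0.2]
finger_gap: 85.1
grip_force: 0.0
```

```bash
python3 - <<'E'
from h import *
go((522,370.4,55),115)
p,_=r.snapshot("top");q,_=r.snapshot("scene")
z=lambda i,x,y,w,h:cv2.resize(i[y:y+h,x:x+w],(400,300),interpolation=cv2.INTER_CUBIC)
cv2.imwrite("pics/c2.png",np.hstack([z(p,110,215,120,90),z(q,130,150,120,90)]));print(r.sense()['tool_pos'],r.sense()['tcp_rot'],r.sense()['time'])
E
```

```text
shift [  1.74   0.5  103.42] turn [-0.0028  0.0005  0.0004]
[521.21721168 370.94880227 160.0489564 ] [-1.79940267e+02 -3.02129146e-02  1.15129627e+02] 1.2
```

View pics/c2.png

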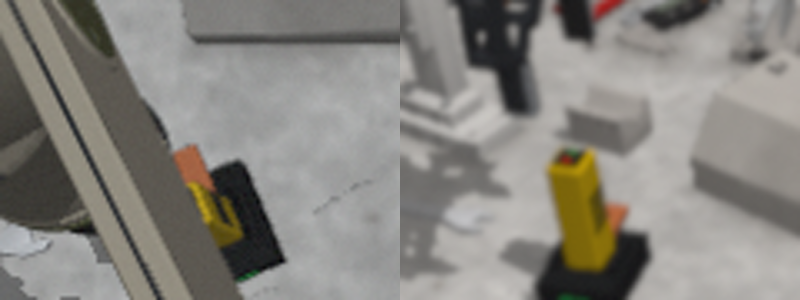

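The top view shows the arm covering the tester. In the scene view the fingertips are near (163,183) and (182,160). I'll project the expected fingertips to check the alignment.

```bash
python3 - <<'E'
from h import *
def proj(n,X):
    c=r.camera_params(n);K=np.array([[c['fx'],0,c['cx']],[0,c['fy'],c['cy']],[0,0,1]]);P=np.linalg.inv(np.array(c['pose']))
    return cv2.projectPoints(np.float64(X).reshape(-1,1,3),cv2.Rodrigues(P[:3,:3])[0],P[:3,3],K,np.array(c['dist_coeffs']))[0][:,0].round(1)
T=np.array([521.5,370.5,173]);y=np.array([.906,.423,0])
print(proj("scene",[T,T+50*y,T-50*y,[522,370.4,108]]))
q,_=r.snapshot("scene");cv2.imwrite("pics/c3.png",cv2.resize(q[90:210,90:250],(640,480),interpolation=cv2.INTER_CUBIC))
E
```

```text
[[175.8 171.9]
 [184.8 160.1]
 [165.9 184.8]
 [181.4 197.3]]
```

View pics/c3.png

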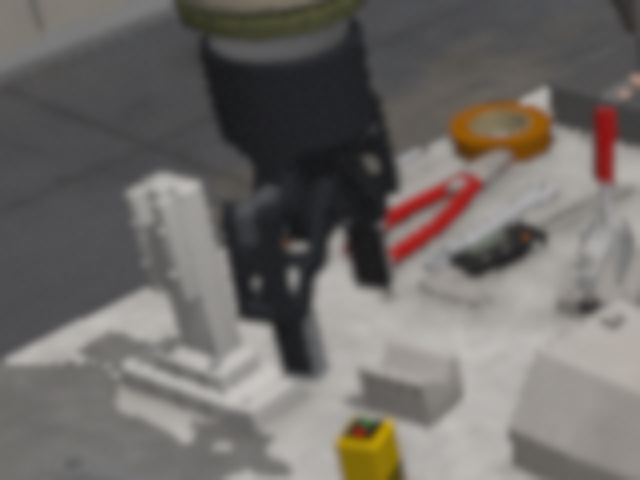

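The projected fingertips, (185,160) and (166,185), match the picture, so the gripper is centred over the handle. Next I descend and grip.

Emit:
jog_arm --rows '[[[0,0,30],[0,0,0]],[[0,0,60],[0,0,0]],[[0,0,85],[0,0,0]],[[0,0,98],[0,0,0]],[[0,0,105],[0,0,0]],[[0,0,105],[0,0,0]],[[0,0,105],[0,0,0]]]'

```text
time: 1.95
tool_pos: [522.7, 371.3, 56.9]
tcp_rot: [179.9, -0.0, 115.1]
ft_force: [-0.6, -0.5, 1.0]
finger_gap: 85.3
grip_force: 0.0
```

Emit:
jog_arm --rows '[[[0,0,0],[0,0,0]],[[0,0,0],[0,0,0]],[[0,0,0],[0,0,0]],[[0,0,0],[0,0,0]],[[0,0,0],[0,0,0]],[[0,0,0],[0,0,0]],[[0,0,0],[0,0,0]],[[0,0,0],[0,0,0]],[[0,0,0],[0,0,0]],[[0,0,0],[0,0,0]]]' --grip 10 --force 70

```text
time: 2.95
tool_pos: [522.3, 370.6, 55.8]
tcp_rot: [180.0, 0.0, 115.0]
ft_force: [-0.5, -0.9, 5.2]
finger_gap: 27.4
grip_force: 69.1
```

Emit:
jog_arm --rows '[[[0,0,-5],[0,0,0]],[[0,0,-15],[0,0,0]],[[0,0,-35],[0,0,0]],[[0,0,-60],[0,0,0]],[[0,0,-85],[0,0,0]],[[0,0,-100],[0,0,0]],[[0,0,-110],[0,0,0]],[[0,0,-110],[0,0,0]],[[0,0,-110],[0,0,0]]]'

```text
time: 3.85
tool_pos: [521.5, 370.3, 164.2]
tcp_rot: [-179.9, 0.0, 115.0]
ft_force: [-0.1, 0.2, -1.5]
finger_gap: 27.4
grip_force: 68.9
```

```bash
python3 - <<'E'
from h import *
s=r.sense();print(s['ft_force'],s['tool_pos'],s['tcp_rot'])
p,_=r.snapshot("top");q,_=r.snapshot("scene")
z=lambda i,x,y,w,h:cv2.resize(i[y:y+h,x:x+w],(400,300),interpolation=cv2.INTER_CUBIC)
cv2.imwrite("pics/c4.png",np.hstack([z(p,110,215,120,90),z(q,130,130,120,90)]))
E
```

```text
[-0.05399982  0.18370415 -1.48933219] [521.54962991 370.26345613 164.24511889] [-1.79923281e+02  7.47009498e-03  1.15037550e+02]
```

View pics/c4.png

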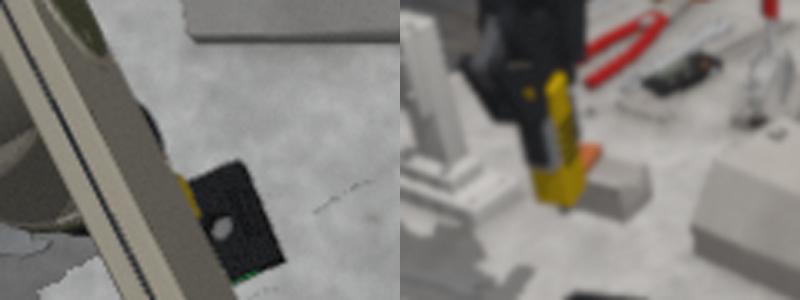

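The tester is held upright and clear of the cradle (1.5 N of weight). Next I carry it high over to the red stud.

Emit:
jog_arm --rows '[[[-20,-8,0],[0,0,0.03]],[[-62,-23,0],[0,0,0.08]],[[-104,-39,0],[0,0,0.13]],[[-146,-54,0],[0,0,0.18]],[[-188,-70,0],[0,0,0.23]],[[-230,-85,0],[0,0,0.28]],[[-272,-101,0],[0,0,0.33]],[[-314,-116,0],[0,0,0.37]],[[-356,-132,10],[0,0,0.389]],[[-390,-145,20],[0,0,0.389]]]'

```text
time: 4.95
tool_pos: [555.2, -46.6, 144.3]
tcp_rot: [-180.0, 0.0, 92.7]
ft_force: [0.7, 0.5, -1.5]
finger_gap: 27.3
grip_force: 69.2
```

Emit:
jog_arm --rows '[[[-9,-18,10],[0,0,0]],[[-14,-25,25],[0,0,0]],[[-14,-25,40],[0,0,0]],[[-14,-25,45],[0,0,0]],[[-14,-25,45],[0,0,0]]]'

```text
time: 5.45
tool_pos: [530.7, -58.6, 98.8]
tcp_rot: [-179.9, -0.0, 92.8]
ft_force: [0.6, 0.7, -1.3]
finger_gap: 27.2
grip_force: 69.6
```

```bash
python3 - <<'E'
from h import *
a=[];
for _ in range(4): r.snapshot("top");a.append(np.r_[r.sense()['tool_pos'],r.sense()['tcp_rot']])
print(np.mean(a,0),r.sense()['ft_force'],r.sense()['time']);go((558,-72,88),92.7)
q,_=r.snapshot("scene");cv2.imwrite("pics/c5.png",cv2.resize(q[220:370,290:490],(800,600),interpolation=cv2.INTER_CUBIC))
E
```

```text
[ 5.31952339e+02 -5.88872738e+01  1.00662443e+02  8.99694932e+01
  3.69996468e-03  9.28010675e+01] [ 0.67065701  0.18725424 -1.52261817] 5.65
shift [-14.21  25.03  13.23] turn [0.0015 0.0003 0.0017]
```

View pics/c5.png

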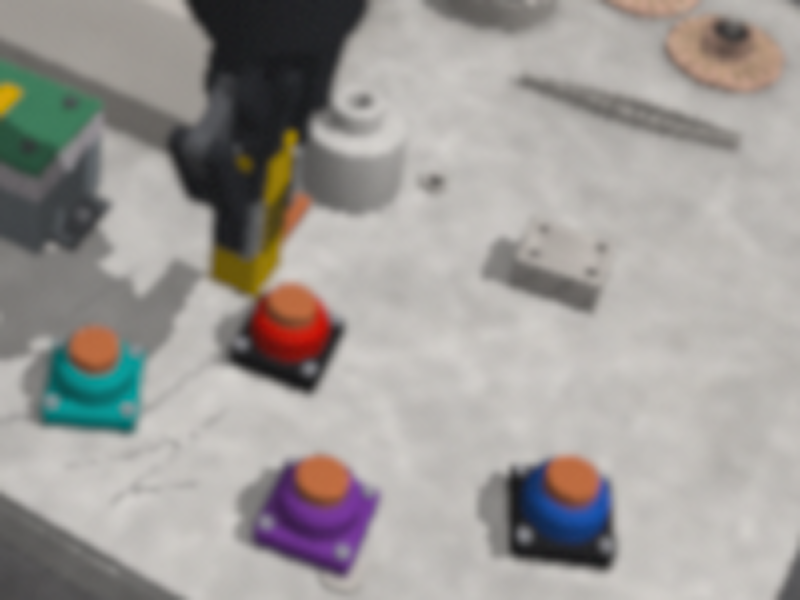

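The handle is now just short of the red stud (crop (245,280) against the disc at (292,305)). Next I move over it and come down by feel.

Emit:
jog_arm --rows '[[[-7,13,0],[0,0,0]],[[-14,25,0],[0,0,0]],[[-14,25,0],[0,0,0]],[[-14,25,8],[0,0,0]],[[-14,25,13],[0,0,0]],[[-14,25,15],[0,0,0]],[[-14,25,15],[0,0,0]],[[-14,25,15],[0,0,0]]]'

```text
time: 6.5
tool_pos: [556.8, -72.1, 85.2]
tcp_rot: [-180.0, -0.0, 92.8]
ft_force: [0.6, 0.5, -1.1]
finger_gap: 27.0
grip_force: 69.6
```

```bash
python3 - <<'E'
from h import *
a=[]
for _ in range(4): q,_=r.snapshot("scene");a.append(np.r_[r.sense()['tool_pos'],r.sense()['ft_force']])
print(np.mean(a,0))
cv2.imwrite("pics/c6.png",cv2.resize(q[250:325,320:420],(600,450),interpolation=cv2.INTER_CUBIC))
E
```

```text
[ 5.57149296e+02 -7.21448214e+01  8.55821116e+01  4.63655255e-01
  2.50366943e-02 -1.97779976e+00]
```

View pics/c6.png

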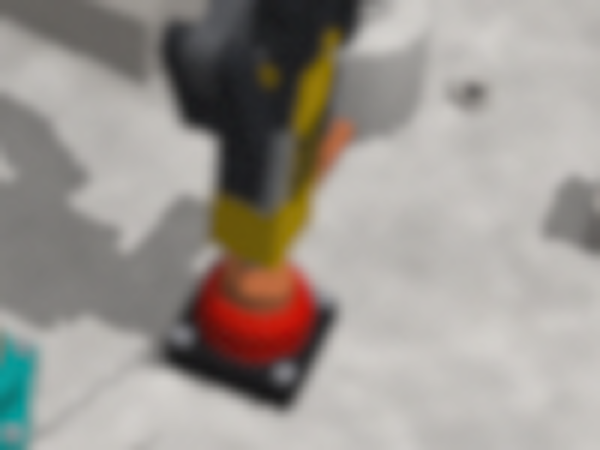

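The ball is centred just above the red disc (crop (258,275)). Press it down slowly.

Emit:
jog_arm --rows '[[[0,0,2],[0,0,0]],[[0,0,4],[0,0,0]],[[0,0,5],[0,0,0]],[[0,0,5.5],[0,0,0]],[[0,0,5.5],[0,0,0]],[[0,0,5.5],[0,0,0]],[[0,0,5.5],[0,0,0]]]'

```text
time: 7.4
tool_pos: [557.3, -72.2, 80.1]
tcp_rot: [180.0, 0.0, 92.8]
ft_force: [1.4, -0.6, 1.0]
finger_gap: 27.5
grip_force: 69.9
```

Emit:
jog_arm --rows '[[[0,0,0.7],[0,0,0]],[[0,0,1],[0,0,0]],[[0,0,1],[0,0,0]],[[0,0,1],[0,0,0]],[[0,0,1],[0,0,0]]]'

```text
time: 7.9
tool_pos: [557.3, -72.2, 79.0]
tcp_rot: [180.0, 0.0, 92.8]
ft_force: [1.8, -0.8, 1.8]
finger_gap: 27.1
grip_force: 70.0
```

Emit:
jog_arm --rows '[[[0,0,-5],[0,0,0]],[[0,0,-20],[0,0,0]],[[0,0,-35],[0,0,0]],[[0,0,-36],[0,0,0]],[[0,0,-36],[0,0,0]]]'

```text
time: 8.4
tool_pos: [557.6, -72.3, 115.9]
tcp_rot: [179.9, 0.0, 92.8]
ft_force: [0.3, -0.1, -1.6]
finger_gap: 27.3
grip_force: 69.8
```

```bash
python3 - <<'E'
from h import *
go((536.8,-223.9,115),92.7);print(r.sense()['tool_pos'],r.sense()['tcp_rot'])
E
```

```text
shift [-150.43  -28.08    0.94] turn [0.0018 0.0005 0.0009]
[557.61532129 -72.29676862 115.91506645] [1.79899661e+02 2.96670719e-02 9.27540058e+01]
```

Emit:
jog_arm --rows '[[[-30,-6,0],[0,0,0]],[[-70,-13,0],[0,0,0]],[[-110,-21,0],[0,0,0]],[[-140,-26,0],[0,0,0]],[[-150,-28,0],[0,0,0]],[[-150,-28,0],[0,0,0]],[[-150,-28,15],[0,0,0]],[[-150,-28,27],[0,0,0]],[[-150,-28,30],[0,0,0]],[[-150,-28,30],[0,0,0]]]'

```text
time: 9.4
tool_pos: [535.4, -221.8, 83.2]
tcp_rot: [-179.9, -0.1, 92.8]
ft_force: [-0.6, 0.6, 0.3]
finger_gap: 27.3
grip_force: 70.0
```

```bash
python3 - <<'E'
from h import *
a=[]
for _ in range(4): q,_=r.snapshot("scene");a.append(np.r_[r.sense()['tool_pos'],r.sense()['ft_force']])
print(np.mean(a,0))
cv2.imwrite("pics/c7.png",cv2.resize(q[290:365,380:480],(600,450),interpolation=cv2.INTER_CUBIC))
E
```

```text
[ 5.36385931e+02 -2.22831038e+02  8.47650909e+01 -2.93445677e-01
 -1.24540769e-01 -1.54997172e+00]
```

View pics/c7.png

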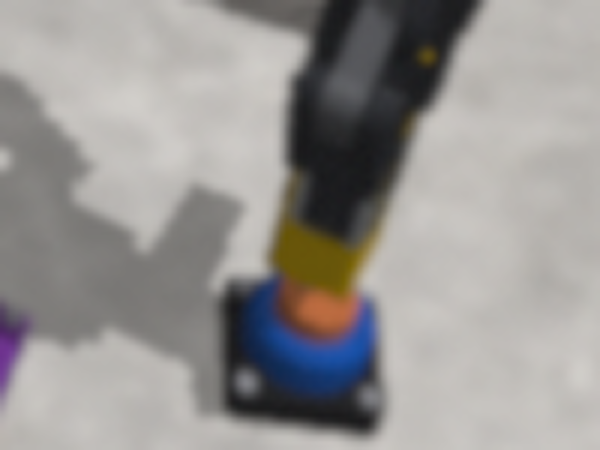

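The tester hangs centred over the blue-collared stud (crop (318,295)). Press it, hold, then lift.

Emit:
jog_arm --rows '[[[0,0,2],[0,0,0]],[[0,0,4],[0,0,0]],[[0,0,5.5],[0,0,0]],[[0,0,5.5],[0,0,0]],[[0,0,5.5],[0,0,0]],[[0,0,5.5],[0,0,0]],[[0,0,5.5],[0,0,0]],[[0,0,5.5],[0,0,0]]]'

```text
time: 10.4
tool_pos: [536.5, -223.5, 79.5]
tcp_rot: [180.0, 0.0, 92.8]
ft_force: [1.4, -0.1, 1.8]
finger_gap: 27.6
grip_force: 69.9
```

Emit:
jog_arm --rows '[[[0,0,-8],[0,0,0]],[[0,0,-25],[0,0,0]],[[20,-10,-40],[0,0,0]],[[60,-25,-45],[0,0,0]],[[105,-40,-45],[0,0,0]],[[150,-50,-45],[0,0,0]],[[195,-56,-45],[0,0,0]],[[240,-56,-45],[0,0,0]],[[280,-56,-45],[0,0,0]],[[310,-56,-45],[0,0,0]]]'

```text
time: 11.4
tool_pos: [464.0, 85.7, 124.1]
tcp_rot: [-179.9, -0.0, 92.8]
ft_force: [0.9, -0.1, -1.6]
finger_gap: 27.2
grip_force: 69.8
```

Emit:
jog_arm --rows '[[[15,0,0],[0,0,0]],[[24,0,10],[0,0,0]],[[24,0,30],[0,0,0]],[[24,0,45],[0,0,0]],[[24,0,50],[0,0,0]],[[24,0,50],[0,0,0]],[[24,0,50],[0,0,0]]]'

```text
time: 12.1
tool_pos: [464.5, 107.2, 74.6]
tcp_rot: [180.0, 0.0, 92.7]
ft_force: [0.0, 1.0, -1.3]
finger_gap: 27.4
grip_force: 69.7
```

```bash
python3 - <<'E'
from h import *
a=[]
for _ in range(3): q,_=r.snapshot("scene");p,_=r.snapshot("top");a.append(np.r_[r.sense()['tool_pos'],r.sense()['ft_force']])
print(np.mean(a,0),r.sense()['time']);go((465.3,107.3,74),92.7)
z=lambda i,x,y,w,h:cv2.resize(i[y:y+h,x:x+w],(400,300),interpolation=cv2.INTER_CUBIC)
cv2.imwrite("pics/c8.png",np.hstack([z(p,250,225,100,75),z(q,230,205,100,75)]))
t,A,c=blobs(p,(5,70,100),(16,220,255),(280,265,318,300));print(A,t,cv2.minAreaRect(c),plane("top",cv2.boxPoints(cv2.minAreaRect(c)),51).round(1).tolist())
E
```

```text
[ 4.64892018e+02  1.07522670e+02  7.50784807e+01  1.31988482e-01
 -1.48397305e-01 -1.99918796e+00] 12.4
shift [-0.32  0.54  0.91] turn [ 0.0011 -0.0001  0.0008]Traceback (most recent call last):
  File "<stdin>", line 7, in <module>
  File "h.py", line 17, in blobs
    c=max(cs,key=cv2.contourArea);M=cv2.moments(c)
ValueError: max() iterable argument is empty
```

View pics/c8.png

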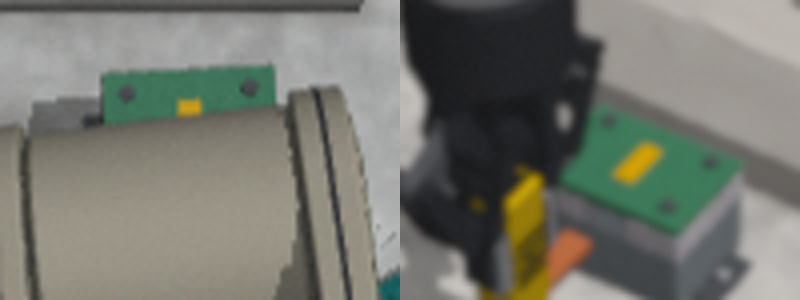

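The tongue, with its tip at crop (592,240), lines up with the slot under the green lip. The arm hides the top view. I'll advance in stages, watching the force.

Emit:
jog_arm --rows '[[[0,3,1],[0,0,0]],[[0,8,1],[0,0,0]],[[0,13,1],[0,0,0]],[[0,17,1],[0,0,0]],[[0,20,1],[0,0,0]],[[0,23,1],[0,0,0]],[[0,26,1],[0,0,0]],[[0,29,1],[0,0,0]],[[0,30,1],[0,0,0]],[[0,30,1],[0,0,0]]]'

```text
time: 13.4
tool_pos: [494.4, 109.0, 73.3]
tcp_rot: [-180.0, 0.0, 92.7]
ft_force: [0.7, 0.8, -1.3]
finger_gap: 27.3
grip_force: 69.7
```

Emit:
jog_arm --rows '[[[0,2,0],[0,0,0]],[[0,4,0],[0,0,0]],[[0,6,0],[0,0,0]],[[0,8,0],[0,0,0]],[[0,10,0],[0,0,0]],[[0,11,0],[0,0,0]],[[0,12,0],[0,0,0]],[[0,12,0],[0,0,0]],[[0,12,0],[0,0,0]]]'

```text
time: 14.3
tool_pos: [505.6, 109.6, 73.0]
tcp_rot: [-179.9, 0.0, 92.8]
ft_force: [-4.7, -0.9, 0.5]
finger_gap: 27.1
grip_force: 69.9
```

The contact is met at about 5 N. Continue gently.

Emit:
jog_arm --rows '[[[0,1,0],[0,0,0]],[[0,2,0],[0,0,0]],[[0,3,0],[0,0,0]],[[0,4,0],[0,0,0]],[[0,5,0],[0,0,0]],[[0,6,0],[0,0,0]],[[0,6,0],[0,0,0]],[[0,6,0],[0,0,0]]]'

```text
time: 15.1
tool_pos: [510.9, 109.9, 72.8]
tcp_rot: [-179.8, 0.0, 92.8]
ft_force: [-8.0, -0.2, 3.2]
finger_gap: 27.1
grip_force: 70.2
```

Emit:
jog_arm --rows '[[[0,0,-1],[0,0,0]],[[0,1,-1],[0,0,0]],[[0,2,-1],[0,0,0]],[[0,3,-1],[0,0,0]],[[0,3,-1],[0,0,0]],[[0,3,-1],[0,0,0]]]'

```text
time: 15.7
tool_pos: [512.9, 110.0, 73.0]
tcp_rot: [-179.7, 0.0, 92.8]
ft_force: [-9.6, 0.8, 0.6]
finger_gap: 27.4
grip_force: 70.1
```

Emit:
jog_arm --rows '[[[0,0.5,0],[0,0,0]],[[0,1,0],[0,0,0]],[[0,1.5,0],[0,0,0]],[[0,1.5,0],[0,0,0]],[[0,1.5,0],[0,0,0]]]'

```text
time: 16.2
tool_pos: [514.2, 110.0, 73.0]
tcp_rot: [-179.7, 0.0, 92.8]
ft_force: [-11.3, -0.0, 1.5]
finger_gap: 27.2
grip_force: 70.2
```

Emit:
jog_arm --rows '[[[0,0.5,0],[0,0,0]],[[0,1,0],[0,0,0]],[[0,1.5,0],[0,0,0]],[[0,1.5,0],[0,0,0]],[[0,1.5,0],[0,0,0]]]'

```text
time: 16.7
tool_pos: [514.6, 110.1, 73.1]
tcp_rot: [-179.5, 0.0, 92.8]
ft_force: [-18.3, -1.9, 8.4]
finger_gap: 27.3
grip_force: 71.3
```

The force jumped from 11 to 18 N with almost no more travel, so it is against the stop. I'll let it settle and check the red pin at the back of the block by colour.

Emit:
jog_arm --rows '[[[0,0,0],[0,0,0]],[[0,0,0],[0,0,0]],[[0,0,0],[0,0,0]],[[0,0,0],[0,0,0]],[[0,0,0],[0,0,0]],[[0,0,0],[0,0,0]]]'

```text
time: 17.3
tool_pos: [514.6, 110.0, 73.1]
tcp_rot: [-179.5, 0.0, 92.8]
ft_force: [-16.8, -1.2, 7.4]
finger_gap: 27.5
grip_force: 71.3
```

```bash
python3 - <<'E'
from h import *
p,_=r.snapshot("top");b=cv2.imread("pics/top0.png")
for n,i in(("before",b),("now",p)):
    h=cv2.cvtColor(i,cv2.COLOR_BGR2HSV);m=cv2.inRange(h,np.array((0,110,60)),np.array((6,255,255)))|cv2.inRange(h,np.array((172,110,60)),np.array((179,255,255)))
    m[:225]=0;m[250:]=0;m[:,270:1];m[:,:275]=0;m[:,320:]=0;k=cv2.findNonZero(m)
    print(n,0 if k is None else (len(k),k[:,0].min(0),k[:,0].max(0)))
    if k is not None: print(plane("top",k[:,0],47).round(0).tolist())
s=r.sense();print(s['ft_force'],s['tool_pos'],s['time'])
E
```

```text
before 0
now 0
[-18.04086133  -1.76570399   7.33422136] [514.60286015 110.06297613  73.0540033 ] 17.35
```

The pin could not be seen in the top view. The force curve settles it:
- **Spring:** about 0.67 N/mm over 12 mm of travel, then a sharp stop at about 11 N.
- **Depth:** the tongue is about 29 mm inside the slot.

The push is steady, so I hand in.

```bash
python3 -c "
from bench import r
print(r.hand_in())"
```

```text
the job is handed in; nothing more can be done
None
```

I pressed the tester on the red stud, then the blue one, at about 3 N each, slid it into the earth block, and handed in at about 17 s with it gripped upright and pressed home at about 18 N; home is judged from the force curve and a depth of about 29 mm, as the red pin was not visible, and no verdict was returned.

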